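# Switch off the study desk for the night

## Task

Switch off the desk for the night: with the fingertips, lightly press in first the round key on top of the speaker, then the oblong key on the document scanner, and last the square key on the power block, so that each stays well in. Only press: do not lift, tip or shove the three devices, and leave the other things on the desk where they stand.

Things in the scene. Friction and masses are not known exactly. Their poses are not given: they have to be found in the camera images.
- speaker: desk speaker, an upright wood box 110 x 110 x 140 mm high with a grey cloth front, loose on the desk, about 0.9 kg; origin at the centre of its underside, z up, cloth front facing its own -x
- speaker_key_top (a point): centre of the top face of the speaker's key: a round grey push key 30 mm across, in the middle of the speaker's top; it stands 14 mm proud (154 mm above the desk) when out. The point moves with the key
- speaker_key (a joint): travel of the speaker's key in m, straight down: 0 = out (on), 0.010 = fully in (off, still 4 mm proud). It needs about 3 N, is held by friction alone and stays where it is left
- scanner: document scanner, a low white box 100 (x) x 250 (y) x 70 mm high with a thin grey paper rest along part of its far side (leaning away towards its own +x, from y -40 to +115 mm, up to 143 mm above the desk, 35 to 80 mm from the origin in x), loose, about 0.95 kg; origin at the centre of its underside, z up
- scanner_key_top (a point): centre of the top face of the scanner's key: an oblong grey push key 18 (x) x 40 (y) mm on the scanner's top at x = -18, y = -85 mm in its frame; it stands 14 mm proud (84 mm above the desk) when out. The point moves with the key
- scanner_key (a joint): travel of the scanner's key in m, straight down: 0 = out (on), 0.010 = fully in (off, still 4 mm proud). About 3 N, stays where it is left
- block: power block (multi-socket block), white, 200 (x) x 60 (y) x 42 mm high with three round sockets on top and a white charger cube 45 mm high in the socket at its +x end, loose, about 0.6 kg; origin at the centre of its underside, z up
- block_key_top (a point): centre of the top face of the power block's key: a square grey push key 26 x 26 mm on the block's top near its -x end (x = -72 mm in its frame); it stands 14 mm proud (56 mm above the desk) when out. The point moves with the key
- block_key (a joint): travel of the power block's key in m, straight down: 0 = out (on), 0.010 = fully in (off, still 4 mm proud). About 3 N, stays where it is left
- mug: bystander: white mug, 82 mm across, 95 mm high, standing in front of the speaker; origin at the centre of its underside
- glue: bystander: glue stick standing upright behind the speaker, 29 mm across, 94 mm high; origin at the centre of its underside
- stapler: bystander: black stapler in front of the scanner, 34 (x) x 125 (y) x 39 mm high; origin at the centre of its underside
- tape: bystander: roll of clear tape lying flat on the stack of disc cases, 72 mm across, 24 mm high; origin at the centre of its underside
- penpot: bystander: dark metal pen pot with pens, 76 mm across, 95 mm high (pens to about 160 mm); origin at the centre of its underside
- book: bystander: blue book lying flat, 100 (x) x 150 (y) x 30 mm; origin at the centre of its underside
- cds: bystander: stack of four disc cases, 126 (x) x 146 (y) x 40 mm; origin at the centre of its underside
Things that resemble listed ones, but are neither listed nor needed, are in the scene too. There is more than one size of the speaker; the one meant has the size given above.

How it is judged:
On the way, in this order (a step that is already met when the one before it is completed fails the run):
1. the speaker's key is pressed in (at least 5 of its 10 mm) (value of joint speaker_key above 0.005 m), for 0.2 s.
2. the scanner's key is pressed in (at least 5 of its 10 mm) (value of joint scanner_key above 0.005 m), for 0.2 s.
3. the power block's key is pressed in (at least 5 of its 10 mm) (value of joint block_key above 0.005 m), for 0.2 s.
At the end, for the whole second after the job is handed in: all three keys are in by at least 5 of their 10 mm; the devices stand upright (within 0.1 rad), at rest and within 25 mm of where they were; every bystander is within 30 mm of where it was (value of joint each of speaker_key, scanner_key, block_key above 0.005 m and distance of each of speaker, scanner, block from where it was at the start of the episode below 0.025 m and angle between each of speaker, scanner, block's own z axis and vertical below 0.1 rad and linear speed of each of speaker, scanner, block below 0.02 m/s and distance of each of mug, glue, stapler, tape, penpot, book, cds from where it was at the start of the episode below 0.03 m); the robot touches nothing.
It fails at once if the scanner's key goes in (4 mm) before the speaker's (value of joint scanner_key above 0.004 m and value of joint speaker_key below 0.005 m).
It fails at once if the power block's key goes in (4 mm) before the scanner's (value of joint block_key above 0.004 m and value of joint scanner_key below 0.005 m).
It fails at once if a device or its key is pressed with more than 25 N (contact force between any of the fingers, the arm and speaker above 25 N or contact force between any of the fingers, the arm and scanner above 25 N or contact force between any of the fingers, the arm and block above 25 N).
It fails at once if a device is lifted, tipped (over 0.15 rad) or shoved more than 25 mm (distance of any of speaker, scanner, block from where it was at the start of the episode above 0.025 m or angle between any of speaker, scanner, block's own z axis and vertical above 0.15 rad or height (world z) of any of speaker, scanner, block above 0.012 m).
It fails at once if a bystander is moved more than 30 mm (distance of any of mug, glue, stapler, tape, penpot, book, cds from where it was at the start of the episode above 0.03 m).
It also fails if it takes over 56 s, if anything falls off the work surface, if the arm or the gripper's body presses on something with over 40 N, if the wrist force passes 120 N, or if a joint passes its speed limit or range.

## Robot

A 6-joint arm with a two-finger parallel gripper is mounted at the origin on the work surface. World frame = base frame: x ahead of the robot, y to its left, z up, the work surface at z = 0. Lengths are in m, angles in rad, forces in N, time in s.
With the tool pointing down it reaches from about 0.375 to 0.9 m from the base axis. Payload 3.1 kg.
Tool frame: the origin (TCP) lies at the very end of the fingers, on their centre line; the grasp point (between the pads) lies 19 mm behind it; z points along the fingers, y is the line along which they close (so a half turn about z gives the same grasp; the last joint's range is limited). The gripper opens to 85 mm and grips with 20 to 120 N. Pads are 22 mm wide; open, the fingers measure 114 mm over their backs; the gripper's body (76 mm by 85 mm) begins 54 mm behind the grasp point. The pads swing forward as they close: fully open they stand 13 mm farther back than shut.
Start: joints at [-1.435, 0.527, 1.433, -0, 1.181, -0.178], TCP at [0.193, -0.594, 0.231] pointing down, gripper open.
Joint ranges: [-3.08, 3.08], [-0.75, 2.2], [0.22, 2.44], [-1.43, 4.57], [0, 2.65], [-2.85, 2.85]. Speed limits (rad/s): [2.79, 2.79, 3.14, 3.14, 3.14, 3.14].

## Interface

Orientations are given as a 3x3 rotation matrix whose columns are the frame's x, y, z axes.
In Python, from workcell import arm gives the robot as it stands.
- The arm moves only by the tool jog_arm, never from a script. Its argument "targets" is a list of rows, each an object of numbers: "jaw": the opening, from 0 (shut) to 1 (fully open); "tx", "ty", "tz": the shift along the world's x, y, z in mm; "turn": the turn about the world's z in rad. A call has 1 to 10 rows; each row is the pose to reach, as a shift and turn from the pose commanded when the call began; what a row does not reach only later rows make up. A row lasts 1/12 s, in which the tool goes at most 41.7 mm and 7.16 degrees, less where a joint would pass 70% of its speed; a pose out of reach is approached as far as the arm can. A call with a gripper value outside its range is refused whole. The fingers move at their own pace and stop on an object; the grip force is fixed at half the most. Time passes only in rows, so rows that repeat a pose let the fingers close. It gives the time, the measured TCP pose, the force, the opening and the grip force at its end, in the units of the state.
- arm.read_state(): the state, without advancing time (a new reading comes with each control period).
- arm.get_image(name): name is "scene" or "top" or "wrist"; returns a dict with "img" (400x640x3 uint8, red, green, blue), "depth" (400x640 float32, m along the optical axis (not along the pixel's ray), 0 where there is no reading), "mtx" (3x3 intrinsics, pixels), "position" and "rotation" of the camera in the world. Camera axes: x right, y up, looking along -z (the intrinsics and any distortion apply to the point x, -y, -z); pixel columns grow to the right and rows downward; lengths in m; the calibration is good to about 2 mm. The wrist camera is an equidistant fisheye: a pixel r from the principal point sees the ray r / f radians off the axis. A picture is of the moment at which its call begins.
- arm.close_job(): hands the job in; it is judged then, once.
Trained networks look in a picture, given as the dict that the camera call returned (one of the last four; its "shot" number tells which), for a name from the list of things; names that differ only in an ending like _2 or _b are one class to them, and where a whole thing is asked for, a point or a joint stands for the part that bears it (a point fixed in the world has none). Each returns a list of dicts, best first, with "p" (0 to 1); they miss things now and then, are a little off and sometimes report something else, mostly with a low value. They report only what shows in the picture. A call takes as long as a camera call. They do not tell look-alikes from the thing itself.
- arm.silhouettes(picture, target): "region" (400x640 bool, what is visible of it) and "box" ([centre column, centre row, width, height] in pixels, round what is visible of it).
The state is a dict: "time_s": time; "joints": joint angles; "joint_vel": joint speeds; "joint_efforts": joint torques, N m; "ee_pos": TCP position; "orientation": TCP orientation; "force": force on the tool from outside, world axes, zero at the start; "wrist_torque": the same for the moment, N m; "opening": finger opening in m; "finger_force": force on a finger pad.
Only numpy, scipy, OpenCV 4.12 (cv2) and the standard library are available. Lean on these libraries where they do the work, as an engineer would, in place of code of your own. Each camera call takes 0.05 s, during which the arm holds its last target. There are 200 camera calls.

## Working session

There is one attempt and no reset: what is moved stays moved. The work goes in short steps, Python scripts to look and compute and a tool call to move; the robot and the scene stay as the last step left them, time stands still between calls to the robot, and variables do not carry over. Pictures are saved under pics/ and viewed, at most 10 in all, crops included, and the job is handed in when it is done.

Besides the shell and the picture viewer there is one more tool, called by a JSON object that holds its "method" and its "body". jog_arm: Moves the arm, as the interface text tells. Its arguments: {"type":"object","properties":{"targets":{"type":"array"}},"required":["targets"]}

```bash
mkdir -p pics
cat > h.py <<'E'
import numpy as np,cv2
from workcell import arm
def world(p,u,v,d=None):
    u=np.asarray(u,float);v=np.asarray(v,float);K=p["mtx"]
    if d is None:d=p["depth"][v.astype(int),u.astype(int)]
    c=np.stack([(u-K[0][2])/K[0][0]*d,-(v-K[1][2])/K[1][1]*d,-d],-1)
    return c@np.array(p["rotation"]).T+np.array(p["position"])
def cloud(p):
    v,u=np.mgrid[:400,:640];return world(p,u,v)
E
python3 - <<'E'
from h import *
s=arm.get_image("scene");t=arm.get_image("top")
for n,p in(("scene",s),("top",t)):
    cv2.imwrite(f"pics/{n}.png",cv2.cvtColor(p["img"],cv2.COLOR_RGB2BGR))
    print(n,p["position"],p["mtx"],{k:0 for k in p})
    for o in["speaker","scanner","block","mug","glue"]:
        for r in arm.silhouettes(p,o)[:3]:
            m=r["region"]&(p["depth"]>0);w=cloud(p)[m]
            print(o,round(r["p"],2),np.round(r["box"]),np.round(np.percentile(w,[2,50,98],axis=0),3).tolist() if len(w) else "")
np.savez("t.npz",**{k:t[k] for k in("img","depth","mtx","position","rotation")})
E
```

```text
scene [1.50119358 0.22316793 0.8323707 ] [[410.94392708   0.         323.97279191]
 [  0.         410.94392708 195.20449923]
 [  0.           0.           1.        ]] {'img': 0, 'depth': 0, 'mtx': 0, 'position': 0, 'rotation': 0, 'shot': 0}
speaker 0.79 [462. 228.  48.  51.] [[0.458, 0.367, 0.004], [0.523, 0.415, 0.079], [0.549, 0.467, 0.113]]
speaker 0.74 [409. 213.  49.  58.] [[0.439, 0.207, 0.012], [0.529, 0.261, 0.115], [0.545, 0.324, 0.15]]
speaker 0.66 [411. 193.   8.   9.] [[0.469, 0.253, 0.143], [0.486, 0.265, 0.151], [0.495, 0.278, 0.155]]
scanner 0.98 [319. 231.  88.  43.] [[0.516, -0.095, 0.005], [0.613, 0.026, 0.066], [0.645, 0.14, 0.14]]
mug 0.6 [409. 214.  45.  61.] [[0.434, 0.208, 0.009], [0.528, 0.263, 0.113], [0.545, 0.326, 0.15]]
mug 0.27 [344. 272.  37.  38.] [[0.661, 0.087, -0.002], [0.78, 0.119, 0.084], [0.833, 0.159, 0.147]]
glue 0.86 [419. 241.  16.  30.] [[0.533, 0.287, -0.001], [0.579, 0.3, 0.054], [0.585, 0.314, 0.093]]
top [0.37119094 0.01036236 1.64355322] [[476.07557944   0.         317.77895304]
 [  0.         476.07557944 193.09450218]
 [  0.           0.           1.        ]] {'img': 0, 'depth': 0, 'mtx': 0, 'position': 0, 'rotation': 0, 'shot': 0}
speaker 0.96 [242. 207.  42.  39.] [[0.418, 0.205, 0.06], [0.472, 0.257, 0.138], [0.53, 0.314, 0.154]]
speaker 0.92 [199. 287.  58.  59.] [[0.155, 0.316, 0.039], [0.23, 0.379, 0.188], [0.304, 0.465, 0.209]]
speaker 0.67 [201. 201.  36.  37.] [[0.442, 0.366, 0.013], [0.488, 0.409, 0.103], [0.539, 0.465, 0.115]]
scanner 0.62 [320. 178.  81.  52.] [[0.504, -0.102, 0.019], [0.577, 0.029, 0.07], [0.639, 0.135, 0.139]]
block 0.82 [423. 207.  27.  62.] [[0.389, -0.367, -0.001], [0.487, -0.328, 0.042], [0.582, -0.299, 0.09]]
mug 0.84 [252. 248.  28.  35.] [[0.307, 0.202, -0.003], [0.364, 0.246, 0.01], [0.403, 0.279, 0.098]]
```

Run:
```python
import cv2
a=cv2.imread("pics/top.png")[120:330,160:480]
cv2.imwrite("pics/topc.png",cv2.resize(a,(800,525),interpolation=cv2.INTER_CUBIC))
```

```text
(no output)
```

View pics/topc.png

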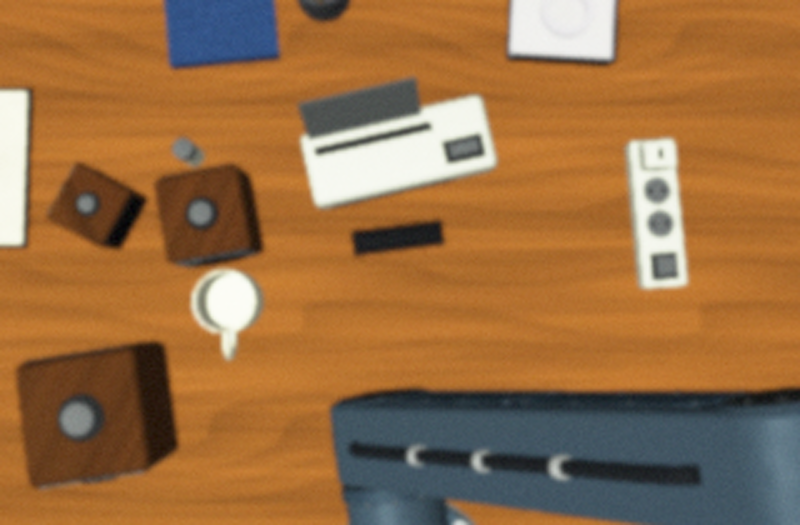

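View pics/scene.png

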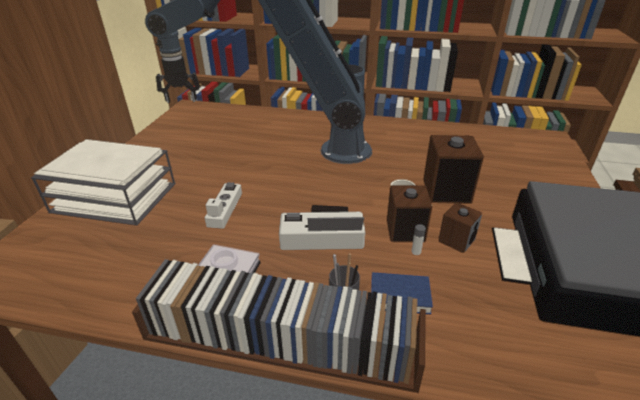

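In the top crop there are three look-alike speakers, at full-picture pixels (192,287), (240,205) and (195,201). Their tops are at about 0.19, 0.14 and 0.10 m. Only the one at (240,205) fits 140 mm high with its key at 154 mm; it also has the mug in front and the glue stick behind. The scanner key is at about (345,180) and the block key at about (426,226).

Run:
```python
from h import *
p=dict(np.load("t.npz"));C=cloud(p);g=p["img"].astype(int)
for n,(u,v),z,h in(("spk",(240,205),.154,.140),("scan",(345,180),.084,.070),("blk",(426,226),.056,.042)):
    W=C[v-14:v+15,u-14:u+15]; m=np.abs(W[...,2]-z)<.006
    q=W[m]
    print(n,m.sum(),np.round(q.mean(0),3),np.round(np.percentile(q,[5,95],axis=0),3).tolist(), "body z",np.round(np.percentile(W[...,2],[50,99]),3))
    r=np.array(p["rotation"])  # pixel on plane
    K=p["mtx"];d=(p["position"][2]-z);print("  plane",np.round(world(p,u,v,d),3))
    for r in (m[8:21,8:21]*1):print("   ","".join(".#"[x] for x in r))
a=cv2.cvtColor(p["img"],cv2.COLOR_RGB2BGR)
cs=[cv2.resize(a[v-20:v+20,u-20:u+20],(264,264),interpolation=cv2.INTER_CUBIC) for u,v in((240,205),(345,180),(426,226))]
cv2.imwrite("pics/keys.png",np.hstack(cs))
s=arm.get_image("scene");C=cloud(s)
cv2.imwrite("pics/spk.png",cv2.resize(cv2.cvtColor(s["img"],cv2.COLOR_RGB2BGR)[120:260,380:500],(600,600)))
```

```text
spk 66 [0.477 0.264 0.153] [[0.465, 0.253, 0.149], [0.489, 0.276, 0.158]] body z [0.139 0.158]
  plane [0.477 0.262 0.159]
    .............
    .............
    ....####.....
    ...####.##...
    ..########...
    .###.#####...
    .##########..
    .##########..
    ..########...
    ...#######...
    ...##.###....
    .............
    .............
scan 63 [ 0.569 -0.07   0.083] [[0.559, -0.087, 0.079], [0.579, -0.051, 0.088]] body z [0.067 0.087]
  plane [ 0.564 -0.07   0.095]
    .............
    .............
    .......#####.
    ...#######...
    ###.#########
    .##.#########
    #############
    .#########...
    ..###.#......
    .............
    .............
    .............
    .............
blk 62 [ 0.417 -0.34   0.056] [[0.402, -0.355, 0.05], [0.442, -0.327, 0.06]] body z [0.032 0.06 ]
  plane [ 0.416 -0.342  0.051]
    .............
    .#...........
    .............
    ..####.##....
    ..##.#####...
    ..########...
    .####.#.##.#.
    ..######.#...
    ..####.###...
    ..####.####..
    ...##.###....
    .............
    .............
```

View pics/keys.png

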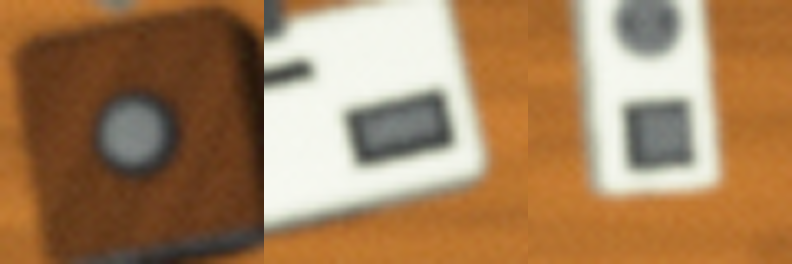

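The crops show the round key centred at about (240,205), the oblong key at (345.5,179.5) and the square key at (426,226.5). Their heights (153, 83 and 56 mm) match the listed values. The speaker key sits at about (0.477, 0.263), the scanner key at (0.568, -0.070) and the block key at (0.417, -0.341). Next I shut the fingers and travel high.

{"method": "jog_arm", "body": {"targets": [{"jaw":0,"tx":260,"ty":300,"tz":0,"turn":0},{"jaw":0,"tx":260,"ty":300,"tz":0,"turn":0},{"jaw":0,"tx":260,"ty":300,"tz":0,"turn":0},{"jaw":0,"tx":260,"ty":300,"tz":0,"turn":0},{"jaw":0,"tx":260,"ty":300,"tz":0,"turn":0},{"jaw":0,"tx":260,"ty":300,"tz":0,"turn":0},{"jaw":0,"tx":260,"ty":300,"tz":0,"turn":0},{"jaw":0,"tx":260,"ty":300,"tz":0,"turn":0},{"jaw":0,"tx":260,"ty":300,"tz":0,"turn":0},{"jaw":0,"tx":260,"ty":300,"tz":0,"turn":0}]}}

```text
time_s: 1.48
ee_pos: [0.4551, -0.2908, 0.2316]
orientation: [[0.95, 0.311, 0.001], [0.311, -0.95, 0.001], [0.001, -0.001, -1.0]]
force: [0.3, -0.4, 0.1]
opening: 0.0001
finger_force: 0.0
```

{"method": "jog_arm", "body": {"targets": [{"jaw":0,"tx":0,"ty":400},{"jaw":0,"tx":0,"ty":400},{"jaw":0,"tx":0,"ty":400},{"jaw":0,"tx":0,"ty":400},{"jaw":0,"tx":0,"ty":400},{"jaw":0,"tx":0,"ty":400},{"jaw":0,"tx":0,"ty":400},{"jaw":0,"tx":0,"ty":400},{"jaw":0,"tx":0,"ty":400},{"jaw":0,"tx":0,"ty":400}]}}

```text
schema error: expected keys jaw, tx, ty, tz, turn
```

{"method": "jog_arm", "body": {"targets": [{"jaw":0,"tx":24,"ty":157},{"jaw":0,"tx":24,"ty":157},{"jaw":0,"tx":24,"ty":157},{"jaw":0,"tx":24,"ty":157},{"jaw":0,"tx":24,"ty":157},{"jaw":0,"tx":24,"ty":157},{"jaw":0,"tx":24,"ty":157,"tz":-30},{"jaw":0,"tx":24,"ty":157,"tz":-60},{"jaw":0,"tx":24,"ty":157,"tz":-60},{"jaw":0,"tx":24,"ty":157,"tz":-60}]}}

```text
schema error: expected keys jaw, tx, ty, tz, turn
```

{"method": "jog_arm", "body": {"targets": [{"jaw":0,"tx":0,"ty":400,"tz":0,"turn":0},{"jaw":0,"tx":0,"ty":400,"tz":0,"turn":0},{"jaw":0,"tx":0,"ty":400,"tz":0,"turn":0},{"jaw":0,"tx":0,"ty":400,"tz":0,"turn":0},{"jaw":0,"tx":0,"ty":400,"tz":0,"turn":0},{"jaw":0,"tx":0,"ty":400,"tz":0,"turn":0},{"jaw":0,"tx":0,"ty":400,"tz":0,"turn":0},{"jaw":0,"tx":0,"ty":400,"tz":0,"turn":0},{"jaw":0,"tx":0,"ty":400,"tz":0,"turn":0},{"jaw":0,"tx":0,"ty":400,"tz":0,"turn":0}]}}

```text
time_s: 2.32
ee_pos: [0.4522, 0.109, 0.2316]
orientation: [[0.95, 0.311, 0.0], [0.311, -0.95, 0.001], [0.001, -0.001, -1.0]]
force: [-0.4, 0.2, -0.0]
opening: 0.0002
finger_force: 0.0
```

{"method": "jog_arm", "body": {"targets": [{"jaw":0,"tx":24,"ty":157,"tz":0,"turn":0},{"jaw":0,"tx":24,"ty":157,"tz":0,"turn":0},{"jaw":0,"tx":24,"ty":157,"tz":0,"turn":0},{"jaw":0,"tx":24,"ty":157,"tz":0,"turn":0},{"jaw":0,"tx":24,"ty":157,"tz":0,"turn":0},{"jaw":0,"tx":24,"ty":157,"tz":0,"turn":0},{"jaw":0,"tx":24,"ty":157,"tz":-20,"turn":0},{"jaw":0,"tx":24,"ty":157,"tz":-40,"turn":0},{"jaw":0,"tx":24,"ty":157,"tz":-55,"turn":0},{"jaw":0,"tx":24,"ty":157,"tz":-55,"turn":0}]}}

```text
time_s: 3.15
ee_pos: [0.4745, 0.2602, 0.1736]
orientation: [[0.952, 0.307, -0.007], [0.307, -0.952, -0.003], [-0.007, 0.0, -1.0]]
force: [-0.0, -0.7, 0.1]
opening: 0.0001
finger_force: 0.0
```

{"method": "jog_arm", "body": {"targets": [{"jaw":0,"tx":1,"ty":2,"tz":-5,"turn":0},{"jaw":0,"tx":1,"ty":2,"tz":-9,"turn":0},{"jaw":0,"tx":1,"ty":2,"tz":-12,"turn":0},{"jaw":0,"tx":1,"ty":2,"tz":-12,"turn":0},{"jaw":0,"tx":1,"ty":2,"tz":-12,"turn":0}]}}

```text
time_s: 3.57
ee_pos: [0.4782, 0.2645, 0.1647]
orientation: [[0.951, 0.309, 0.001], [0.309, -0.951, 0.0], [0.001, 0.0, -1.0]]
force: [1.3, -0.1, 0.1]
opening: 0.0003
finger_force: 0.0
```

Run:
```python
from h import *
s=arm.get_image("scene");b=lambda p:cv2.cvtColor(p["img"],cv2.COLOR_RGB2BGR)
print(arm.read_state()["ee_pos"])
cv2.imwrite("pics/a1.png",cv2.resize(b(s)[150:260,360:480],(600,550),interpolation=cv2.INTER_CUBIC))
```

```text
[0.47821902 0.26455732 0.16480827]
```

View pics/a1.png

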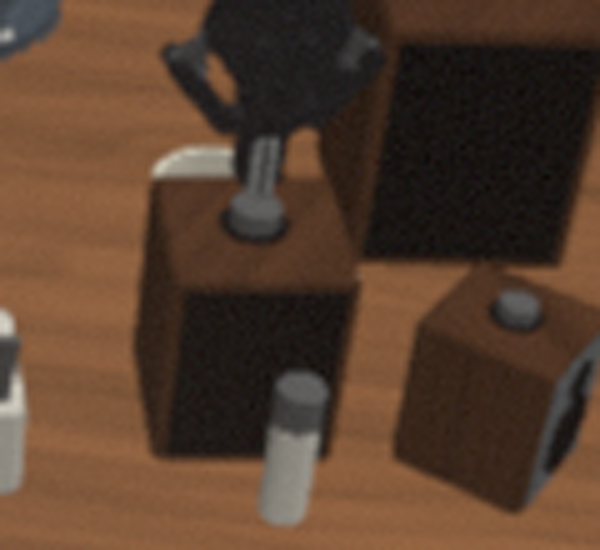

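The shut fingertips are right above the round key (crop pixel 257,200), centred. I'll press slowly.

{"method": "jog_arm", "body": {"targets": [{"jaw":0,"tx":-1,"ty":-1,"tz":-4,"turn":0},{"jaw":0,"tx":-1,"ty":-1,"tz":-8,"turn":0},{"jaw":0,"tx":-1,"ty":-1,"tz":-10,"turn":0},{"jaw":0,"tx":-1,"ty":-1,"tz":-12,"turn":0},{"jaw":0,"tx":-1,"ty":-1,"tz":-14,"turn":0},{"jaw":0,"tx":-1,"ty":-1,"tz":-15,"turn":0},{"jaw":0,"tx":-1,"ty":-1,"tz":-15,"turn":0}]}}

```text
time_s: 4.2
ee_pos: [0.4768, 0.2636, 0.149]
orientation: [[0.951, 0.309, -0.0], [0.309, -0.951, -0.0], [-0.0, -0.0, -1.0]]
force: [0.1, 0.1, 0.1]
opening: -0.0001
finger_force: 0.0
```

{"method": "jog_arm", "body": {"targets": [{"jaw":0,"tx":0,"ty":0,"tz":-1,"turn":0},{"jaw":0,"tx":0,"ty":0,"tz":-2,"turn":0}]}}

```text
time_s: 4.37
ee_pos: [0.477, 0.2636, 0.1474]
orientation: [[0.951, 0.309, 0.0], [0.309, -0.951, 0.0], [0.0, -0.0, -1.0]]
force: [-0.9, -0.5, 3.3]
opening: 0.0
finger_force: 1.4
```

{"method": "jog_arm", "body": {"targets": [{"jaw":0,"tx":0,"ty":0,"tz":-1,"turn":0},{"jaw":0,"tx":0,"ty":0,"tz":-2,"turn":0}]}}

```text
time_s: 4.53
ee_pos: [0.477, 0.2636, 0.1453]
orientation: [[0.951, 0.309, 0.0], [0.309, -0.951, 0.0], [0.0, -0.0, -1.0]]
force: [-1.5, 0.3, 3.9]
opening: 0.0002
finger_force: 1.5
```

Run:
```python
from h import *
print(arm.read_state()["ee_pos"],arm.read_state()["force"])
s=arm.get_image("scene")
cv2.imwrite("pics/a2.png",cv2.resize(cv2.cvtColor(s["img"],cv2.COLOR_RGB2BGR)[170:240,375:455],(640,560),interpolation=cv2.INTER_CUBIC))
```

```text
[0.47698043 0.26359274 0.14533355] [-1.46651477  0.27359213  3.92979395]
```

View pics/a2.png

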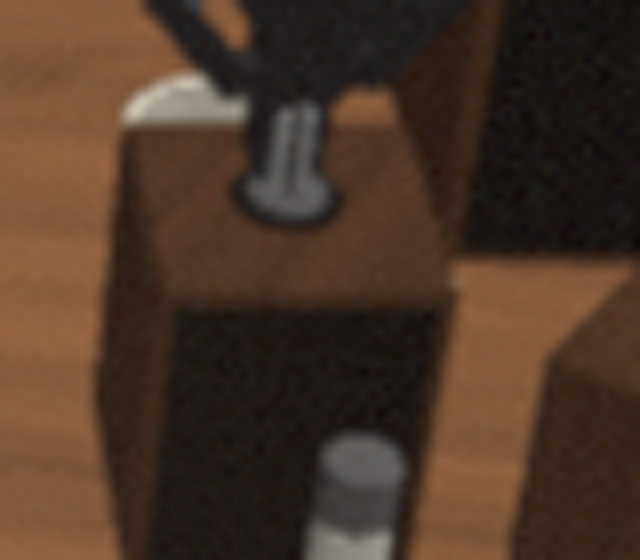

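The key (crop 290,200) now sits nearly flush in its dark ring, and the force is about 4 N. I'll lift and go to the scanner.

{"method": "jog_arm", "body": {"targets": [{"jaw":0,"tx":0,"ty":0,"tz":0,"turn":0},{"jaw":0,"tx":0,"ty":0,"tz":0,"turn":0},{"jaw":0,"tx":0,"ty":0,"tz":35,"turn":0},{"jaw":0,"tx":0,"ty":0,"tz":75,"turn":0},{"jaw":0,"tx":0,"ty":0,"tz":75,"turn":0}]}}

```text
time_s: 5.0
ee_pos: [0.4816, 0.2651, 0.2266]
orientation: [[0.951, 0.309, 0.014], [0.309, -0.951, 0.004], [0.014, 0.0, -1.0]]
force: [1.6, 1.1, 0.8]
opening: 0.0
finger_force: 0.0
```

{"method": "jog_arm", "body": {"targets": [{"jaw":0,"tx":91,"ty":-334,"tz":0,"turn":-0.12},{"jaw":0,"tx":91,"ty":-334,"tz":0,"turn":-0.12},{"jaw":0,"tx":91,"ty":-334,"tz":0,"turn":-0.12},{"jaw":0,"tx":91,"ty":-334,"tz":0,"turn":-0.12},{"jaw":0,"tx":91,"ty":-334,"tz":0,"turn":-0.12},{"jaw":0,"tx":91,"ty":-334,"tz":0,"turn":-0.12},{"jaw":0,"tx":91,"ty":-334,"tz":0,"turn":-0.12},{"jaw":0,"tx":91,"ty":-334,"tz":0,"turn":-0.12},{"jaw":0,"tx":91,"ty":-334,"tz":0,"turn":-0.12},{"jaw":0,"tx":91,"ty":-334,"tz":0,"turn":-0.12}]}}

```text
time_s: 5.83
ee_pos: [0.5695, -0.0745, 0.2201]
orientation: [[0.982, 0.188, 0.002], [0.188, -0.982, -0.001], [0.002, 0.002, -1.0]]
force: [-0.4, -0.1, 0.0]
opening: -0.0
finger_force: 0.0
```

{"method": "jog_arm", "body": {"targets": [{"jaw":0,"tx":0,"ty":0,"tz":-40,"turn":0},{"jaw":0,"tx":0,"ty":0,"tz":-80,"turn":0},{"jaw":0,"tx":0,"ty":0,"tz":-110,"turn":0},{"jaw":0,"tx":0,"ty":0,"tz":-120,"turn":0},{"jaw":0,"tx":0,"ty":0,"tz":-120,"turn":0},{"jaw":0,"tx":0,"ty":0,"tz":-120,"turn":0},{"jaw":0,"tx":0,"ty":0,"tz":-120,"turn":0}]}}

```text
time_s: 6.42
ee_pos: [0.5695, -0.0703, 0.1022]
orientation: [[0.981, 0.193, 0.004], [0.193, -0.981, -0.001], [0.003, 0.002, -1.0]]
force: [-0.6, -0.5, 0.5]
opening: 0.0
finger_force: 0.0
```

Run:
```python
from h import *
s=arm.get_image("scene");t=arm.get_image("top")
print(arm.read_state()["ee_pos"])
C=cloud(t)[191:220,226:255];q=C[(C[...,2]>.12)];print("spk top z grid");print(np.round(C[9:19:2,9:19:2,2],3))
cv2.imwrite("pics/b1.png",cv2.resize(cv2.cvtColor(s["img"],cv2.COLOR_RGB2BGR)[170:260,265:455],(800,380),interpolation=cv2.INTER_CUBIC))
```

```text
[ 0.56951425 -0.07056383  0.10246636]
spk top z grid
[[0.133 0.136 0.143 0.141 0.139]
 [0.144 0.137 0.145 0.139 0.14 ]
 [0.141 0.143 0.152 0.141 0.142]
 [0.139 0.144 0.144 0.149 0.138]
 [0.152 0.146 0.146 0.154 0.147]]
```

View pics/b1.png

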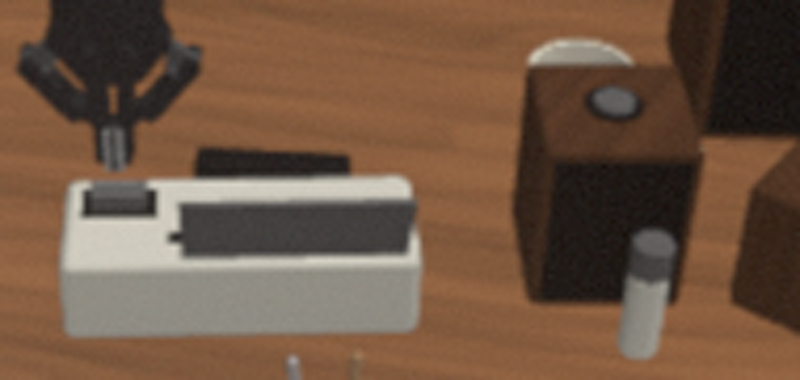

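The speaker key (610,103) is in and stays in. The fingers (115,160) are over the scanner's oblong key (118,195). I'll press it.

{"method": "jog_arm", "body": {"targets": [{"jaw":0,"tx":-1,"ty":0,"tz":-8,"turn":0},{"jaw":0,"tx":-1,"ty":0,"tz":-14,"turn":0},{"jaw":0,"tx":-1,"ty":0,"tz":-17,"turn":0},{"jaw":0,"tx":-1,"ty":0,"tz":-19,"turn":0},{"jaw":0,"tx":-1,"ty":0,"tz":-21,"turn":0},{"jaw":0,"tx":-1,"ty":0,"tz":-23,"turn":0},{"jaw":0,"tx":-1,"ty":0,"tz":-24,"turn":0}]}}

```text
time_s: 7.1
ee_pos: [0.5667, -0.0704, 0.0761]
orientation: [[0.981, 0.193, -0.001], [0.193, -0.981, 0.0], [-0.001, -0.0, -1.0]]
force: [-1.1, 0.3, 3.8]
opening: 0.0001
finger_force: 1.4
```

{"method": "jog_arm", "body": {"targets": [{"jaw":0,"tx":0,"ty":0,"tz":-1,"turn":0},{"jaw":0,"tx":0,"ty":0,"tz":-2,"turn":0}]}}

```text
time_s: 7.27
ee_pos: [0.5667, -0.0704, 0.0742]
orientation: [[0.981, 0.193, -0.0], [0.193, -0.981, 0.0], [-0.0, -0.0, -1.0]]
force: [-1.0, 0.5, 2.5]
opening: 0.0001
finger_force: 1.4
```

Contact force is about 3 N, with the key about 9 mm in. I'll lift and go to the block.

{"method": "jog_arm", "body": {"targets": [{"jaw":0,"tx":0,"ty":0,"tz":0,"turn":0},{"jaw":0,"tx":0,"ty":0,"tz":0,"turn":0},{"jaw":0,"tx":0,"ty":0,"tz":40,"turn":0},{"jaw":0,"tx":0,"ty":0,"tz":80,"turn":0},{"jaw":0,"tx":0,"ty":0,"tz":100,"turn":0},{"jaw":0,"tx":0,"ty":0,"tz":100,"turn":0}]}}

```text
time_s: 7.77
ee_pos: [0.5707, -0.0716, 0.1792]
orientation: [[0.981, 0.193, 0.011], [0.193, -0.981, -0.003], [0.01, 0.006, -1.0]]
force: [0.4, 0.7, -0.1]
opening: -0.0004
finger_force: 0.0
```

{"method": "jog_arm", "body": {"targets": [{"jaw":0,"tx":-150,"ty":-271,"tz":0,"turn":0},{"jaw":0,"tx":-150,"ty":-271,"tz":0,"turn":0},{"jaw":0,"tx":-150,"ty":-271,"tz":0,"turn":0},{"jaw":0,"tx":-150,"ty":-271,"tz":0,"turn":0},{"jaw":0,"tx":-150,"ty":-271,"tz":0,"turn":0},{"jaw":0,"tx":-150,"ty":-271,"tz":0,"turn":0},{"jaw":0,"tx":-150,"ty":-271,"tz":0,"turn":0},{"jaw":0,"tx":-150,"ty":-271,"tz":0,"turn":0},{"jaw":0,"tx":-150,"ty":-271,"tz":0,"turn":0},{"jaw":0,"tx":-150,"ty":-271,"tz":0,"turn":0}]}}

```text
time_s: 8.6
ee_pos: [0.4161, -0.3419, 0.1733]
orientation: [[0.982, 0.19, -0.001], [0.19, -0.982, 0.002], [-0.0, -0.002, -1.0]]
force: [0.2, -0.2, 0.2]
opening: 0.0001
finger_force: 0.0
```

{"method": "jog_arm", "body": {"targets": [{"jaw":0,"tx":0,"ty":0,"tz":-40,"turn":0},{"jaw":0,"tx":0,"ty":0,"tz":-80,"turn":0},{"jaw":0,"tx":0,"ty":0,"tz":-97,"turn":0},{"jaw":0,"tx":0,"ty":0,"tz":-97,"turn":0},{"jaw":0,"tx":0,"ty":0,"tz":-97,"turn":0},{"jaw":0,"tx":0,"ty":0,"tz":-97,"turn":0}]}}

```text
time_s: 9.1
ee_pos: [0.418, -0.341, 0.0781]
orientation: [[0.981, 0.194, 0.001], [0.194, -0.981, -0.001], [0.001, 0.001, -1.0]]
force: [0.3, 0.2, -0.2]
opening: 0.0003
finger_force: 0.0
```

Run:
```python
from h import *
s=arm.get_image("scene")
print(arm.read_state()["ee_pos"])
cv2.imwrite("pics/c1.png",cv2.resize(cv2.cvtColor(s["img"],cv2.COLOR_RGB2BGR)[150:260,190:370],(800,489),interpolation=cv2.INTER_CUBIC))
```

```text
[ 0.4182085  -0.34159504  0.07865691]
```

View pics/c1.png

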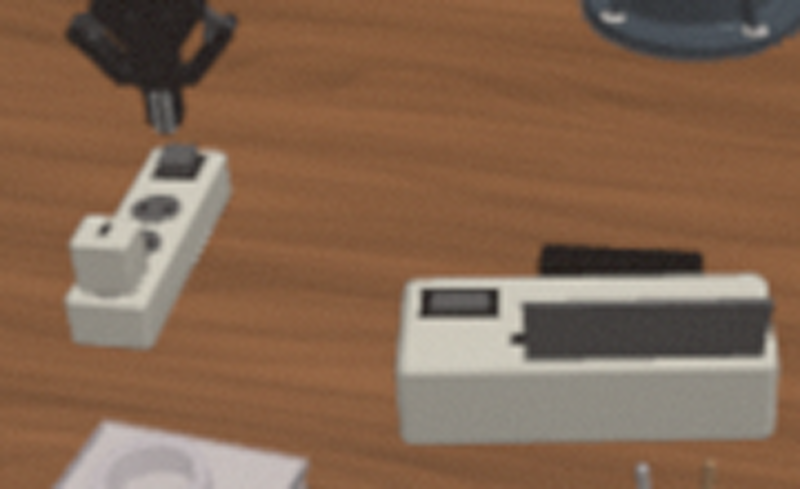

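The scanner key (460,302) is in. The fingers (165,130) look slightly to one side of the block key (180,153), so I'll check by projection.

Run:
```python
from h import *
s=arm.get_image("scene");R=np.array(s["rotation"]);K=s["mtx"];k=800/180
for P in([.418,-.341,.0785],[.418,-.341,.056],[.417,-.341,.056]):
    c=R.T@(np.array(P)-s["position"]);u=K@[c[0]/-c[2],-c[1]/-c[2],1];print(P,(u[0]-190)*k,(u[1]-150)*k)
# same measure from the scene camera: key top pixel at height .056
for px in((180,152),):
    u,v=px[0]/k+190,px[1]/k+150
    d=np.linspace(.5,2,3001);w=world(s,np.full(3001,u),np.full(3001,v),d);print(w[np.argmin(abs(w[:,2]-.056))])
t=arm.get_image("top");C=cloud(dict(np.load("t.npz")))[215:238,414:438]
q=C[(C[...,2]>.030)&(C[...,2]<.07)];print("block end y",np.percentile(q[:,1],[3,50,97]),"x",np.percentile(q[:,0],[1,3]))
```

```text
[0.418, -0.341, 0.0785] 166.21876844580774 125.54839554039341
[0.418, -0.341, 0.056] 170.2399392595569 150.11316780946055
[0.417, -0.341, 0.056] 170.74693401991138 149.41296489371666
[ 0.4187974  -0.33268135  0.05587811]
block end y [-0.36734748 -0.33685765 -0.31010561] x [0.38573418 0.38902904]
```

Top view gives y between -0.340 and -0.337, and the scene view gives -0.333. I'll shift +3 mm in y; the 26 mm key tolerates the rest. Then press.

{"method": "jog_arm", "body": {"targets": [{"jaw":0,"tx":0,"ty":3,"tz":-8,"turn":0},{"jaw":0,"tx":0,"ty":3,"tz":-15,"turn":0},{"jaw":0,"tx":0,"ty":3,"tz":-20,"turn":0},{"jaw":0,"tx":0,"ty":3,"tz":-23,"turn":0},{"jaw":0,"tx":0,"ty":3,"tz":-25,"turn":0},{"jaw":0,"tx":0,"ty":3,"tz":-27,"turn":0},{"jaw":0,"tx":0,"ty":3,"tz":-29,"turn":0}]}}

```text
time_s: 9.83
ee_pos: [0.4167, -0.3381, 0.0481]
orientation: [[0.981, 0.192, -0.001], [0.192, -0.981, 0.001], [-0.0, -0.001, -1.0]]
force: [-0.7, 0.3, 2.7]
opening: -0.0001
finger_force: 1.5
```

{"method": "jog_arm", "body": {"targets": [{"jaw":0,"tx":0,"ty":0,"tz":-1,"turn":0},{"jaw":0,"tx":0,"ty":0,"tz":-2,"turn":0}]}}

```text
time_s: 10.0
ee_pos: [0.4167, -0.3381, 0.0462]
orientation: [[0.981, 0.193, -0.001], [0.193, -0.981, 0.001], [-0.0, -0.001, -1.0]]
force: [-0.8, 2.2, 3.1]
opening: 0.0002
finger_force: 1.4
```

{"method": "jog_arm", "body": {"targets": [{"jaw":0,"tx":0,"ty":0,"tz":0,"turn":0},{"jaw":0,"tx":0,"ty":0,"tz":0,"turn":0},{"jaw":0,"tx":0,"ty":0,"tz":0,"turn":0},{"jaw":0,"tx":0,"ty":0,"tz":40,"turn":0},{"jaw":0,"tx":0,"ty":0,"tz":80,"turn":0},{"jaw":0,"tx":0,"ty":0,"tz":120,"turn":0},{"jaw":0,"tx":0,"ty":0,"tz":150,"turn":0},{"jaw":0,"tx":0,"ty":0,"tz":150,"turn":0},{"jaw":0,"tx":0,"ty":0,"tz":150,"turn":0}]}}

```text
time_s: 10.75
ee_pos: [0.4178, -0.3397, 0.1983]
orientation: [[0.981, 0.193, 0.003], [0.193, -0.981, -0.004], [0.002, 0.005, -1.0]]
force: [-0.6, 1.6, -0.6]
opening: -0.0002
finger_force: 0.0
```

Run:
```python
from h import *
s=arm.get_image("scene")
cv2.imwrite("pics/d1.png",cv2.resize(cv2.cvtColor(s["img"],cv2.COLOR_RGB2BGR)[150:270,190:450],(800,369),interpolation=cv2.INTER_CUBIC))
```

```text
(no output)
```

View pics/d1.png

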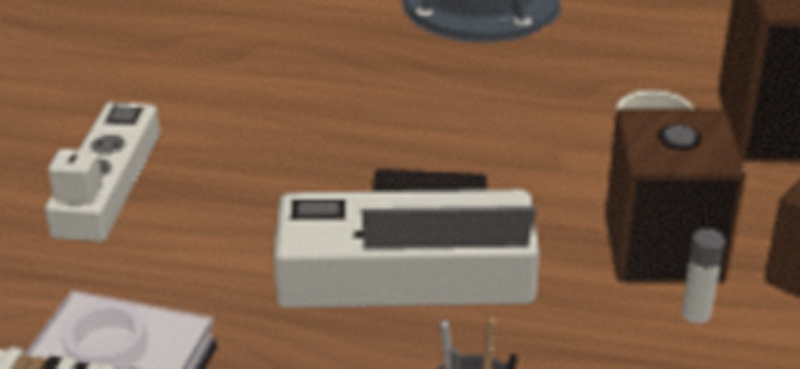

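All three keys, at (125,115), (318,208) and (680,135), are in, and nothing has moved. I'm handing in the job.

```bash
python3 -c "
from workcell import arm
print(arm.close_job())"
```

```text
the job is handed in; nothing more can be done
None
```

I pressed the speaker, scanner and power block keys in that order with about 3–4 N each; the last picture shows all three in and nothing visibly moved, and the job is handed in, though no verdict came back.

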